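# Take the middle tin out of the leaning stack

### The arm

A 6-joint arm with a two-finger parallel gripper is mounted at the origin on a cart in front of the work surface, level with it; the furniture and walls round the work are solid. World frame = base frame: x ahead of the robot, y to its left, z up, the work surface at z = 0. Lengths are in m, angles in degrees, forces in N, time in s.
With the tool pointing down it reaches from about 0.25 to 0.725 m from the base axis. Payload 9.7 kg.
Tool frame: the origin (TCP) lies between the finger pads; the fingertips stand 22 mm ahead of it and the grasp point (between the pads) lies 3 mm ahead of it; z points along the fingers, y is the line along which they close (so a half turn about z gives the same grasp; the last joint's range is limited). The gripper opens to 85 mm and grips with 20 to 120 N. Pads are 22 mm wide; open, the fingers measure 114 mm over their backs; the gripper's body (76 mm by 85 mm) begins 54 mm behind the grasp point. The pads swing forward as they close: fully open they stand 13 mm farther back than shut.
Start: joints at [-71.734, 4.979, 10.078, 95.1, 0, 90], TCP at [0.172, -0.522, 0.221] pointing down, gripper open.
Joint ranges: [-179.16, 179.16], [-48.56, 103.87], [-65.8, 70.77], [-126.05, 130.52], [-82.76, 87.17], [-180, 180]. Speed limits (degrees/s): [127.2, 127.2, 147.25, 180, 180, 180].

### API

Orientations are given as [roll, pitch, yaw] about the fixed x, y, z axes, in that order (R = Rz(yaw) Ry(pitch) Rx(roll)).
In Python, from workcell import bot, viewer, finder gives the robot as it stands.
- The arm moves only by the tool move_arm, never from a script. Its arguments are lists of equal length, an entry for each row: "offset": the shift along the tool's x, y, z in cm, a list of three; "twist": the turn, a rotation vector about the tool's x, y, z in rad, a list of three; "grip": the opening, from 0 (shut) to 1 (fully open). In form: {"offset": [[x, y, z], ...], "twist": [[ax, ay, az], ...], "grip": [grip, ...]}. A call has 1 to 5 rows; each row shifts and turns the commanded pose from where the row before left it, along the tool's axes as they then stand; what a row does not reach is not made up. A row lasts 1/10 s, in which the tool goes at most 50 mm and 8.59 degrees, less where a joint would pass 70% of its speed; a pose out of reach is approached as far as the arm can. A call is refused whole if a number of a shift passes 5 or a number of a turn 0.15, either way. A call with a gripper value outside its range is refused whole. The fingers move at their own pace and stop on an object; "force" is the grip in N (left out, the last holds). Time passes only in rows, so rows that do not move let the fingers close. It gives the time, the measured TCP pose, the force, the opening and the grip force at its end, in the units of the state.
- bot.get_obs(): the state, without advancing time (a new reading comes with each control period).
- viewer.camera(name): name is "side" or "top"; returns a dict with "color" (420x560x3 uint8, red, green, blue), "depth" (420x560 float32, m along the optical axis (not along the pixel's ray), 0 where there is no reading), "vfov" (degrees; the focal length in pixels is half the picture's height over the tangent of half this angle, whatever the lens; pixels are square), "cx", "cy" (the principal point, pixels), "k1" (the pictures are not rectified: a ray, as slopes to the right and down, at radius r is drawn at 1 + k1 r^2 times it, then the intrinsics apply), "position" and "attitude" of the camera in the world. Camera axes: x right, y down, z forward; pixel columns grow to the right and rows downward; lengths in m; the calibration is good to about 2 mm. A picture is of the moment at which its call begins.
- bot.job_done(): hands the job in; it is judged then, once.
Trained networks look in a picture, given as the dict that the camera call returned (one of the last four; its "shot" number tells which), for a name from the list of things; names that differ only in an ending like _2 or _b are one class to them, and where a whole thing is asked for, a point or a joint stands for the part that bears it (a point fixed in the world has none). Each returns a list of dicts, best first, with "p" (0 to 1); they miss things now and then, are a little off and sometimes report something else, mostly with a low value. They report only what shows in the picture. A call takes as long as a camera call.
- finder.boxes_of(picture, thing): "position" ([column, row] in pixels, amid what is visible of it).
- finder.pinpoint(picture, thing): "position" ([column, row] in pixels: a listed point, or the origin of a listed thing).
The state is a dict: "time": time; "q": joint angles; "qd": joint speeds; "joint_efforts": joint torques, N m; "ee_pos": TCP position; "tcp_rot": TCP orientation; "wrist_force": force on the tool from outside, world axes, zero at the start; "torque": the same for the moment, N m; "opening": finger opening in m; "grasp_force": force on a finger pad.
Only numpy, scipy, OpenCV 4.12 (cv2) and the standard library are available. Lean on these libraries where they do the work, as an engineer would, in place of code of your own. Each camera call takes 0.05 s, during which the arm holds its last target. There are 200 camera calls.

### The job

Three flat lidded metal tins are stacked in the sloping wooden stand, leaning on its two uprights. Get the middle tin out by first lifting the top tin off, and lay the middle tin flat, lid up, on the wooden chopping board; then put the top tin back in the stand, squarely on the bottom tin and lid up as it was, leaving the bottom tin where it is. Do not disturb the other kitchen things.

Things in the scene. Friction and masses are not known exactly. Their poses are not given: they have to be found in the camera images.
- stand: Fixed pale wooden stand, 150 mm wide. Origin: centre of its underside on the worktop; x points away from its front, y left, z up. Its seat plank rises at 30 degrees towards +x, so the tins lean towards -x, on two uprights at the low side. Low end cheeks (14 mm) flank only the bottom tin
- stand_seat (a point): Middle of the sloping seat, under the middle of the bottom tin, at (40, 0, 60) mm in the stand's frame (axes as the stand's). The uprights, 14 mm wide, 12 mm thick, stand at right angles to the seat 30 mm down the slope from here, at y = +53 and -53 mm, and reach 100 mm above the seat (half-way up the top tin); the 92 mm gap between them is open for a finger
- tin_bottom_center (a point): Centre of the bottom tin. The three tins are alike: plain metal, closed, 60 mm (own x) by 130 mm (own y) by 40 mm high (own z, to the lid), about 0.22 kg, flat lids and undersides, nothing interlocks. In the stand a tin's y is the stand's y, its x points up the slope away from the uprights, its z is at right angles to the seat (30 degrees from vertical); its low long side rests on the uprights
- tin_middle_center (a point): Centre of the middle tin (axes and size as the bottom one), at the start 40 mm along z from the bottom tin's centre
- tin_top_center (a point): Centre of the top tin (axes and size as the bottom one), at the start 80 mm along z from the bottom tin's centre
- board_top (a point): Centre of the upper face of the fixed wooden chopping board, 180 mm (own x) by 260 mm (own y), 21 mm thick, lying on the worktop clear of the stand; z up. Its corners are rounded. Room for two tins with 70 mm between them
- timer: Bystander: round red kitchen timer, 69 mm across, 60 mm high; origin at the centre of its underside
- garlic: Bystander: garlic bulb, 58 mm across and high; origin at its underside
- spice_jar: Bystander: round spice jar, 41 mm across, 105 mm high; origin at the centre of its underside
- lemon: Bystander: lemon, 80 by 57 mm, 56 mm high; origin at its underside

How it is judged:
By the outcome, as a careful person would: the job done as asked, in the order asked, and still so for the second after the job is handed in, with the robot touching nothing.
It also fails if it takes over 64 s, if anything falls off the work surface, if the arm or the gripper's body presses on something with over 40 N, if the wrist force passes 120 N, or if a joint passes its speed limit or range.

## Working session

There is one attempt and no reset: what is moved stays moved. The work goes in short steps, Python scripts to look and compute and a tool call to move; the robot and the scene stay as the last step left them, time stands still between calls to the robot, and variables do not carry over. Pictures are saved under pics/ and viewed, at most 10 in all, crops included, and the job is handed in when it is done.

Besides the shell and the picture viewer there is one more tool, called after "Call:" by a JSON object that holds its "fn" and its "kwargs". move_arm: Moves the arm, as the interface text tells. Its arguments: {"type":"object","properties":{"offset":{"type":"array","items":{"type":"array","items":{"type":"number"}}},"twist":{"type":"array","items":{"type":"array","items":{"type":"number"}}},"grip":{"type":"array","items":{"type":"number"}},"force":{"type":"number"}},"required":["offset","twist","grip"]}

```bash
mkdir -p pics; ls; cat > h.py <<'E'
import numpy as np, cv2
from scipy.spatial.transform import Rotation as R
from workcell import bot, viewer, finder
def K(p):
    f=p["color"].shape[0]/2/np.tan(np.radians(p["vfov"])/2); return f
def att(p):
    a=np.array(p["attitude"],float)
    return a if a.shape==(3,3) else R.from_euler('xyz',a,degrees=True).as_matrix()
def ray(p,uv):
    f=K(p); d=(np.array(uv,float)-[p["cx"],p["cy"]])/f
    s=d.copy()
    for _ in range(20):
        r2=(s**2).sum(-1,keepdims=True); s=d/(1+p["k1"]*r2)
    return s
def cloud(p):
    h,w=p["depth"].shape; u,v=np.meshgrid(np.arange(w),np.arange(h))
    s=ray(p,np.stack([u,v],-1)); z=p["depth"][...,None]
    c=np.concatenate([s*z,z],-1)
    return c@att(p).T+np.array(p["position"])
def save(p,n): cv2.imwrite("pics/"+n,p["color"][...,::-1])
E
python3 - <<'E'
from h import *
for n in ["side","top"]:
    p=viewer.camera(n); save(p,n+"0.png")
    print(n,{k:v for k,v in p.items() if k not in("color","depth")})
    C=cloud(p)
    for t in ["stand","stand_seat","tin_bottom_center","tin_middle_center","tin_top_center","board_top","timer","garlic","spice_jar","lemon"]:
        r=finder.pinpoint(p,t)
        for x in r[:2]:
            u,v=[int(round(a)) for a in x["position"]]
            print(t,round(x["p"],2),(u,v),C[min(max(v,0),419),min(max(u,0),559)].round(3))
print(bot.get_obs())
E
```

```text
pics
side {'vfov': 54.81219855281456, 'cx': 287.2656102274174, 'cy': 205.41997752731183, 'k1': -0.0023137957559951996, 'position': array([0.27355246, 0.78911127, 0.51567436]), 'attitude': array([-116.61642965,    1.21109287, -154.659454  ]), 'shot': 1}
stand 0.62 (331, 280) [0.487 0.157 0.013]
stand_seat 0.62 (315, 254) [0.506 0.199 0.096]
stand_seat 0.4 (247, 235) [0.734 0.07  0.013]
tin_bottom_center 0.68 (318, 248) [0.498 0.203 0.114]
tin_middle_center 0.89 (330, 231) [0.478 0.198 0.152]
tin_top_center 0.95 (342, 217) [0.467 0.166 0.167]
tin_top_center 0.6 (328, 198) [ 0.62  -0.188  0.02 ]
board_top 0.57 (222, 339) [0.591 0.392 0.026]
board_top 0.56 (329, 197) [ 0.621 -0.196  0.019]
timer 0.93 (289, 243) [0.626 0.06  0.011]
timer 0.38 (329, 233) [0.479 0.201 0.149]
garlic 0.62 (355, 249) [0.471 0.048 0.027]
spice_jar 0.97 (248, 237) [0.732 0.07  0.008]
lemon 0.61 (219, 338) [0.594 0.397 0.031]
top {'vfov': 46.16655019708845, 'cx': 271.78907813931914, 'cy': 206.00614578745459, 'k1': -0.11509240099240615, 'position': array([0.48937933, 0.10416682, 1.17782721]), 'attitude': array([-1
[... 540 characters left out ...]
, 242) [0.522 0.131 0.136]
{'time': 1.1, 'q': array([-7.17344507e+01,  4.98014693e+00,  1.00777184e+01,  9.50986591e+01,
        1.07251988e-03,  9.00006549e+01]), 'qd': array([ 0.00800923, -0.0896604 , -0.00651472, -0.02402906, -0.02523397,
       -0.01757023]), 'joint_efforts': array([ 2.61640955e-03, -5.20112157e+01,  4.64866734e+01,  1.73923672e-03,
        1.92312509e-04,  9.46512500e-06]), 'ee_pos': array([ 0.17238748, -0.52228723,  0.22126773]), 'tcp_rot': array([-1.79998912e+02, -1.07250745e-03,  1.82648943e+01]), 'wrist_force': array([-0.29286839,  0.53841966, -0.43566693]), 'torque': array([-0.05217871,  0.01724075, -0.04219205]), 'grasp_force': 0.0, 'opening': 0.08528732323476786}
```

```bash
cd pics; python3 -c "
import cv2,numpy as np
a=cv2.imread('side0.png');b=cv2.imread('top0.png');cv2.imwrite('both.png',cv2.resize(np.vstack([a,b]),(400,600)))"
```

```text
(no output)
```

View pics/side0.png

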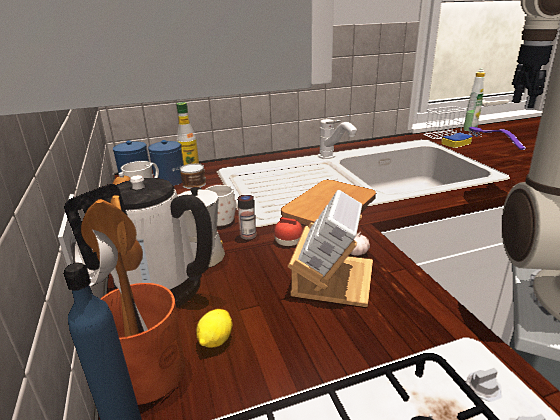

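View pics/top0.png

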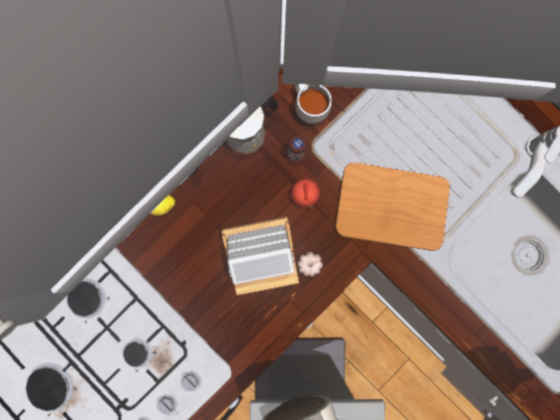

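The side view shows the stand at about (330,265), with the stack's lid at (340,215). Behind it are the board at (330,200), garlic (358,245), timer (288,232), jar (247,215) and lemon (214,328). The top view shows the top lid at (263,266), the far sides of the three tins at (260,240), and the board centred at (394,206). Next I fit the stack and the board.

```bash
cat >> h.py <<'E'
from scipy.optimize import least_squares
T30=R.from_euler('y',-30,degrees=True)   # tin axes in stand frame
def fitbox(P,x0,half,tilt=T30,rel=None):
    """fit (x,y,z,yaw deg) of a box to surface points"""
    def sdf(v):
        r=R.from_euler('z',v[3],degrees=True)*tilt
        q=np.abs(r.inv().apply(P-v[:3]))-half
        return np.linalg.norm(np.maximum(q,0),axis=1)+np.minimum(q.max(1),0)
    s=least_squares(sdf,x0,loss='cauchy',f_scale=0.002,x_scale=[.01,.01,.01,3])
    return s.x,np.abs(s.fun)
def rows(pos,rot,n,o=None):
    """rows from the present pose to pos, rot(Rotation) in n steps"""
    o=o or bot.get_obs(); p=np.array(o["ee_pos"]); r=R.from_euler('xyz',o["tcp_rot"],degrees=True)
    w=(r.inv()*rot).as_rotvec()/n; d=(np.array(pos)-p)/n
    off=[(r*R.from_rotvec(w*k)).inv().apply(d)*100 for k in range(n)]
    print("n",n,"twist/row",w.round(3).tolist(),"ang",np.degrees(np.linalg.norm(w))*n)
    print("offset",[x.round(2).tolist() for x in off])
def tool(yaw_dir,tilt):
    """tool y along horizontal-ish dir yaw_dir (tilted up by tilt), z down"""
    a=np.radians(yaw_dir);t=np.radians(tilt)
    y=np.array([np.cos(a)*np.cos(t),np.sin(a)*np.cos(t),np.sin(t)])
    z=np.array([np.cos(a)*np.sin(t),np.sin(a)*np.sin(t),-np.cos(t)])
    return R.from_matrix(np.stack([np.cross(y,z),y,z],1))
E
python3 - <<'E'
from h import *
A=[]
for n in ["side","top"]:
    p=viewer.camera(n); C=cloud(p); c=C.reshape(-1,3); col=p["color"].reshape(-1,3).astype(int)
    if n=="top": D,cd=c,col
    sat=col.max(1)-col.min(1)
    m=(abs(c[:,0]-.49)<.1)&(abs(c[:,1]-.13)<.13)&(c[:,2]>.06)&(sat<35)
    Q=c[m]; 
    x,f=fitbox(Q,[.49,.13,.112,8],np.array([.03,.065,.06])); print(n,len(Q),x.round(4),np.median(f).round(4),np.percentile(f,80).round(4)); A.append(Q)
Q=np.vstack(A); x,f=fitbox(Q,[.49,.13,.112,8],np.array([.03,.065,.06])); print("both",x.round(4),np.median(f))
m=(abs(D[:,2]-.021)<.008)&(abs(D[:,0]-.61)<.12)&(abs(D[:,1]+.18)<.17)&(cd[:,0]-cd[:,2]>60)
B=D[m]; (cx,cy),s,a=cv2.minAreaRect((B[:,:2]*1000).astype(np.float32)); print("board",cx,cy,s,a,len(B),np.median(B[:,2]))
# low overhangs
m=(D[:,2]>.25)&(D[:,0]<.95); print("overhang min z",D[m][:,2].min(), D[m].min(0),D[m].max(0))
g=D[m]
for lo in np.arange(-.5,.6,.1):
    k=g[(g[:,1]>lo)&(g[:,1]<lo+.1)&(g[:,0]>.3)]
    if len(k): print(lo.round(1),k[np.argmin(k[:,0])].round(2))
E
```

```text
side 2952 [ 0.4987  0.135   0.1111 11.3357] 0.0006 0.0015
top 3799 [ 0.5001  0.1367  0.1122 11.0976] 0.0012 0.1268
both [ 0.5     0.1353  0.1119 11.1946] 0.0010895745316466185
board 611.9880981445312 -179.3273162841797 (260.8206787109375, 179.44400024414062) 80.69742584228516 7908 0.021002900065686503
overhang min z 0.4524298652162 [ 0.39378566 -0.34547184  0.45242987] [0.8834883  0.44956081 1.17782721]
-0.4 [ 0.73 -0.34  0.46]
-0.3 [ 0.73 -0.29  0.5 ]
-0.2 [ 0.74 -0.19  0.47]
-0.1 [ 0.74 -0.1   0.48]
-0.0 [0.74 0.1  0.63]
0.1 [0.49 0.1  1.18]
0.2 [0.54 0.3  0.52]
0.3 [0.41 0.4  0.64]
0.4 [0.39 0.42 0.63]
```

```bash
cat >> h.py <<'E'
S=np.array([.4995,.1355,.112]); YS=11.2
RS=tool(YS,30); n_=-RS.as_matrix()[:,2]
BC=np.array([.612,-.1793,.021]); YB=-9.3
by=np.array([-np.sin(np.radians(YB)),np.cos(np.radians(YB)),0])
E
python3 - <<'E'
from h import *
rows(S+.04*n_+.088*n_,RS,20)
E
```

```text
n 20 twist/row [-0.021, 0.019, -0.071] ang 87.26156123018909
offset [[2.27, -2.65, -0.01], [2.45, -2.48, -0.02], [2.62, -2.3, -0.02], [2.77, -2.11, -0.02], [2.92, -1.91, -0.01], [3.04, -1.7, 0.01], [3.16, -1.48, 0.04], [3.25, -1.26, 0.07], [3.33, -1.03, 0.1], [3.39, -0.79, 0.15], [3.44, -0.56, 0.2], [3.46, -0.32, 0.25], [3.47, -0.08, 0.32], [3.46, 0.16, 0.38], [3.43, 0.39, 0.45], [3.39, 0.62, 0.53], [3.33, 0.85, 0.61], [3.25, 1.07, 0.69], [3.15, 1.28, 0.78], [3.04, 1.48, 0.86]]
```

Call:
{"fn": "move_arm", "kwargs": {"offset": [[2.27,-2.65,0],[2.45,-2.5,0],[2.6,-2.3,0],[2.8,-2.1,0],[2.9,-1.9,0]], "twist": [[-0.021,0.019,-0.071],[-0.021,0.019,-0.071],[-0.021,0.019,-0.071],[-0.021,0.019,-0.071],[-0.021,0.019,-0.071]], "grip": [1,1,1,1,1], "force": 40}}

```text
time: 1.7
ee_pos: [0.2387, -0.3597, 0.2211]
tcp_rot: [173.1, -4.3, 39.1]
wrist_force: [0.6, -0.4, -0.2]
opening: 0.0854
grasp_force: 0.0
```

Call:
{"fn": "move_arm", "kwargs": {"offset": [[3.04,-1.7,0],[3.16,-1.5,0],[3.25,-1.26,0.1],[3.33,-1.0,0.1],[3.4,-0.8,0.15]], "twist": [[-0.021,0.019,-0.071],[-0.021,0.019,-0.071],[-0.021,0.019,-0.071],[-0.021,0.019,-0.071],[-0.021,0.019,-0.071]], "grip": [1,1,1,1,1]}}

```text
time: 2.2
ee_pos: [0.3043, -0.1982, 0.2221]
tcp_rot: [165.1, -5.8, 60.1]
wrist_force: [1.1, 0.4, -0.4]
opening: 0.0854
grasp_force: 0.0
```

Call:
{"fn": "move_arm", "kwargs": {"offset": [[3.44,-0.56,0.2],[3.46,-0.32,0.25],[3.47,-0.08,0.3],[3.46,0.16,0.4],[3.43,0.4,0.45]], "twist": [[-0.021,0.019,-0.071],[-0.021,0.019,-0.071],[-0.021,0.019,-0.071],[-0.021,0.019,-0.071],[-0.021,0.019,-0.071]], "grip": [1,1,1,1,1]}}

```text
time: 2.7
ee_pos: [0.3694, -0.0364, 0.2231]
tcp_rot: [157.1, -4.4, 81.2]
wrist_force: [0.5, -0.5, 0.3]
opening: 0.0852
grasp_force: 0.0
```

```bash
python3 - <<'E'
from h import *
o=bot.get_obs(); print(o["time"],o["q"].round(1),o["ee_pos"].round(4),o["tcp_rot"].round(2))
rows(S+.04*n_+.088*n_,RS,6)
E
```

```text
2.7 [ -8.8 -44.3 -29.6  81.7   4.   91.7] [ 0.3694 -0.0364  0.2231] [157.07  -4.37  81.21]
n 6 twist/row [-0.018, 0.015, -0.058] ang 21.380816673794097
offset [[2.79, 0.56, 0.47], [2.75, 0.71, 0.53], [2.69, 0.86, 0.58], [2.63, 1.0, 0.64], [2.56, 1.14, 0.69], [2.48, 1.27, 0.75]]
```

Call:
{"fn": "move_arm", "kwargs": {"offset": [[2.8,0.56,0.47],[2.75,0.7,0.53],[2.7,0.86,0.58],[2.63,1.0,0.64],[2.56,1.14,0.69]], "twist": [[-0.018,0.015,-0.058],[-0.018,0.015,-0.058],[-0.018,0.015,-0.058],[-0.018,0.015,-0.058],[-0.018,0.015,-0.058]], "grip": [1,1,1,1,1]}}

```text
time: 3.2
ee_pos: [0.4256, 0.0967, 0.2227]
tcp_rot: [151.1, -1.0, 98.1]
wrist_force: [0.7, 0.3, 0.8]
opening: 0.0855
grasp_force: 0.0
```

Call:
{"fn": "move_arm", "kwargs": {"offset": [[2.48,1.27,0.75],[0,0,0]], "twist": [[-0.018,0.015,-0.058],[0,0,0]], "grip": [1,1]}}

```text
time: 3.4
ee_pos: [0.4367, 0.124, 0.2219]
tcp_rot: [150.2, -0.1, 101.5]
wrist_force: [-0.4, -0.8, 0.3]
opening: 0.0854
grasp_force: 0.0
```

```bash
python3 - <<'E'
from h import *
o=bot.get_obs(); print(o["time"],o["q"].round(1),o["ee_pos"].round(4),o["tcp_rot"].round(2))
rows(S+.04*n_+.008*n_,RS,4)
p=viewer.camera("side"); save(p,"s1.png")
E
```

```text
3.4 [ 17.9 -39.9 -30.4  69.8  -3.1  95.6] [0.4367 0.124  0.2219] [ 1.5016e+02 -1.1000e-01  1.0147e+02]
n 4 twist/row [-0.001, -0.001, 0.001] ang 0.33516970935550056
offset [[-0.03, 0.01, 1.98], [-0.03, 0.01, 1.98], [-0.03, 0.01, 1.98], [-0.03, 0.01, 1.98]]
```

View pics/s1.png

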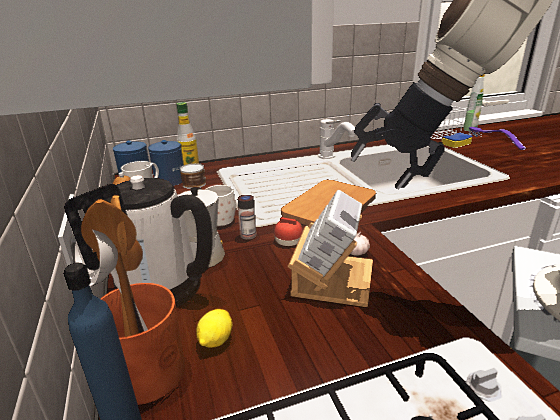

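The open gripper at (400,150) is lined up with the top lid at (345,210), and the scene is undisturbed. I'll descend and grip the top tin.

Call:
{"fn": "move_arm", "kwargs": {"offset": [[-0.03,0,2],[-0.03,0,2],[-0.03,0,2],[-0.03,0,1.9],[0,0,0]], "twist": [[-0.001,-0.001,0.001],[-0.001,-0.001,0.001],[-0.001,-0.001,0.001],[-0.001,-0.001,0.001],[0,0,0]], "grip": [1,1,1,1,0.8]}}

```text
time: 3.95
ee_pos: [0.4748, 0.1272, 0.1514]
tcp_rot: [150.2, -0.0, 100.8]
wrist_force: [-0.1, -0.3, -0.1]
opening: 0.0732
grasp_force: 0.0
```

Call:
{"fn": "move_arm", "kwargs": {"offset": [[0,0,0],[0,0,0],[0,0,0],[0,0,0],[0,0,0]], "twist": [[0,0,0],[0,0,0],[0,0,0],[0,0,0],[0,0,0]], "grip": [0.7,0.65,0.6,0.6,0.6], "force": 40}}

```text
time: 4.45
ee_pos: [0.4756, 0.1284, 0.1545]
tcp_rot: [149.9, -0.0, 100.9]
wrist_force: [0.3, -1.2, 0.3]
opening: 0.051
grasp_force: 0.0
```

```bash
python3 - <<'E'
from h import *
o=bot.get_obs(); print(o["time"],o["ee_pos"].round(4),o["tcp_rot"].round(2),o["opening"],o["grasp_force"],o["wrist_force"].round(1))
p=o["ee_pos"]; d=RS.inv().apply(p-(S+.048*n_)); print("err tool",d.round(4))
E
```

```text
4.45 [0.4756 0.1284 0.1545] [ 1.4989e+02 -4.0000e-02  1.0090e+02] 0.05103703690349859 0.0 [ 0.3 -1.2  0.3]
err tool [-0.0023 -0.0003 -0.0012]
```

```bash
python3 - <<'E'
from h import *
p=viewer.camera("side"); cv2.imwrite("pics/s2.png",cv2.resize(p["color"][130:330,260:480,::-1],None,fx=3,fy=3,interpolation=cv2.INTER_CUBIC)[:600,:660])
E
```

```text
(no output)
```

View pics/s2.png

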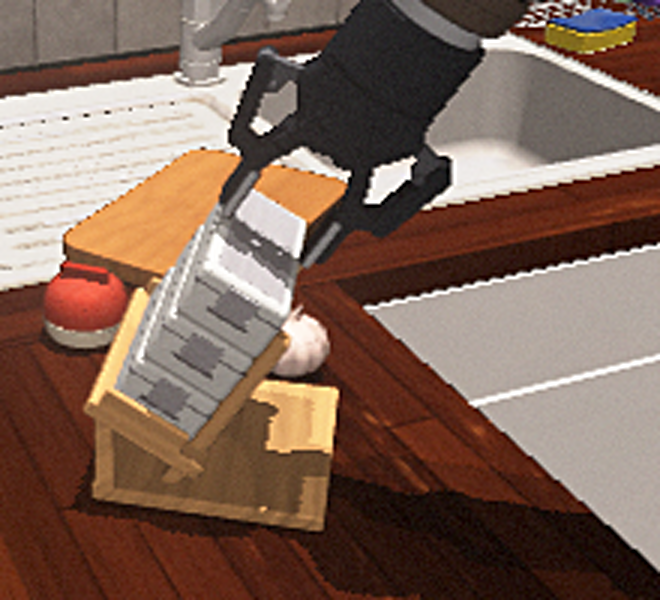

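The top tin sits between the two fingers, with pads at about (237,190) and (320,240) in the crop, and there's no contact force yet. I'll keep closing.

Call:
{"fn": "move_arm", "kwargs": {"offset": [[0,0,0],[0,0,0],[0,0,0],[0,0,0],[0,0,0]], "twist": [[0,0,0],[0,0,0],[0,0,0],[0,0,0],[0,0,0]], "grip": [0.5,0.45,0.4,0.3,0.2], "force": 40}}

```text
time: 5.0
ee_pos: [0.4738, 0.1281, 0.1558]
tcp_rot: [150.0, -0.1, 100.9]
wrist_force: [-34.0, -7.6, 27.4]
opening: 0.0173
grasp_force: 19.7
```

Unexpected: the opening is 17 mm with a push along the tool axis. I need to look before doing anything else.

```bash
python3 - <<'E'
from h import *
o=bot.get_obs(); print(o["opening"],o["grasp_force"],o["q"].round(1),o["ee_pos"])
p=viewer.camera("side"); C=cloud(p)
cv2.imwrite("pics/s3.png",cv2.resize(p["color"][130:330,260:480,::-1],None,fx=3,fy=3,interpolation=cv2.INTER_CUBIC)[:600,:660])
r=R.from_euler('xyz',o["tcp_rot"],degrees=True)
c=C.reshape(-1,3);col=p["color"].reshape(-1,3)
t=r.inv().apply(c-o["ee_pos"]); m=(abs(t[:,0])<.03)&(abs(t[:,1])<.06)&(t[:,2]>-.03)&(t[:,2]<.06)
dark=col.max(1)<90
for lo in np.arange(-.03,.06,.01):
    k=m&(t[:,2]>=lo)&(t[:,2]<lo+.01); a=t[k&dark][:,1]; b=t[k&~dark][:,1]
    f=lambda a:(len(a),)+tuple(np.percentile(a,[2,98]).round(3)) if len(a) else 0
    print(lo.round(2),f(a),f(b))
E
```

```text
0.017315398300160236 19.674208536744118 [ 16.9 -36.  -35.9  60.2  -2.9  95.2] [0.47383346 0.12814348 0.15583115]
-0.03 (54, np.float64(-0.023), np.float64(0.022)) (33, np.float64(-0.015), np.float64(0.017))
-0.02 (35, np.float64(-0.021), np.float64(0.018)) (77, np.float64(-0.019), np.float64(0.014))
-0.01 (15, np.float64(-0.009), np.float64(0.013)) (269, np.float64(-0.022), np.float64(0.035))
0.0 0 (15, np.float64(0.034), np.float64(0.035))
0.01 0 (17, np.float64(0.034), np.float64(0.034))
0.02 0 (11, np.float64(0.033), np.float64(0.034))
0.03 0 (20, np.float64(0.032), np.float64(0.033))
0.04 0 (12, np.float64(0.033), np.float64(0.033))
0.05 0 (15, np.float64(0.032), np.float64(0.033))
```

View pics/s3.png

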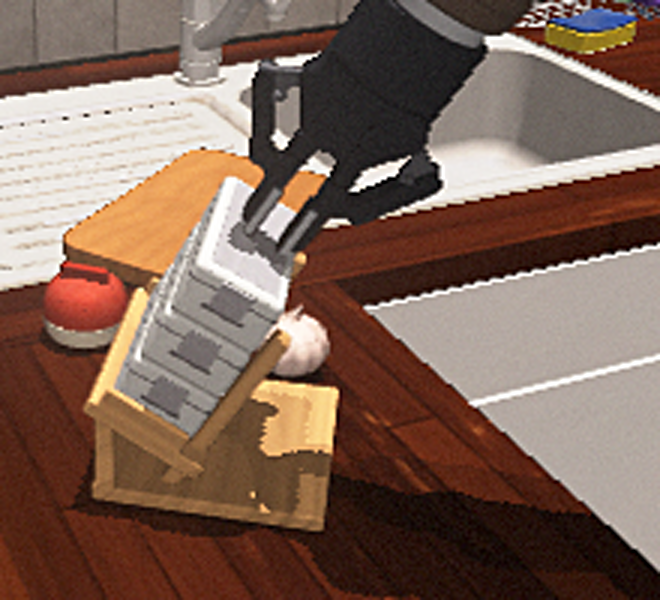

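The fingers closed above the lid with their tips at (250,240) and (290,255), so the real fingertips stand about 25–30 mm short of the nominal position. I'll back off and measure the fingertips against the reported pose.

Call:
{"fn": "move_arm", "kwargs": {"offset": [[0,0,-1.5],[0,0,-2],[0,0,-2.5],[0,0,0],[0,0,0]], "twist": [[0,0,0],[0,0,0],[0,0,0],[0,0,0],[0,0,0]], "grip": [0.2,0.2,0.6,0.7,0.75]}}

```text
time: 5.55
ee_pos: [0.4463, 0.1228, 0.2062]
tcp_rot: [149.9, -0.0, 100.9]
wrist_force: [0.7, 0.8, -0.1]
opening: 0.0601
grasp_force: 0.0
```

```bash
python3 - <<'E'
from h import *
A=[]
for n in ["side","top"]:
    p=viewer.camera(n); C=cloud(p).reshape(-1,3); col=p["color"].reshape(-1,3).astype(int)
    o=bot.get_obs(); r=R.from_euler('xyz',o["tcp_rot"],degrees=True)
    t=r.inv().apply(C-o["ee_pos"])
    m=(abs(t[:,0])<.05)&(abs(t[:,1])<.075)&(t[:,2]>-.12)&(t[:,2]<.035)
    print(n,o["opening"],o["ee_pos"].round(4),o["tcp_rot"].round(2),o["wrist_force"].round(1))
    for lo in np.arange(-.12,.035,.01):
        a=t[m&(t[:,2]>=lo)&(t[:,2]<lo+.01)]
        if len(a): print(lo.round(2),len(a),a[:,:2].min(0).round(3),a[:,:2].max(0).round(3))
    sat=col.max(1)-col.min(1)
    s=(abs(C[:,0]-.49)<.1)&(abs(C[:,1]-.13)<.13)&(C[:,2]>.06)&(sat<35)&(t[:,2]>.03)
    Q=C[s]; b=T30.inv().apply(R.from_euler('z',-YS,degrees=True).apply(Q-S)); A.append(Q)
    for i,nm in enumerate(["bot","mid","top"]):
        z0=-.04+.04*i; k=(b[:,2]>z0-.016)&(b[:,2]<z0+.016)&(abs(b[:,0]-.03)<.015)&(abs(b[:,1])<.06)
        print(nm,"far side x",np.median(b[k][:,0]).round(4),k.sum())
    k=(b[:,2]>.05)&(abs(b[:,0])<.025)&(abs(b[:,1])<.055); print("lid z",np.median(b[k][:,2]).round(4),k.sum())
    if n=="top":
        x,f=fitbox(Q[b[:,2]>.03],[*(S+.04*n_),YS],np.array([.03,.065,.02])); print("top tin",x.round(4),(S+.04*n_).round(4))
E
```

```text
side 0.06402806621382255 [0.4461 0.1227 0.2052] [ 1.4995e+02 -4.0000e-02  1.0090e+02] [-0.4  1.  -0.5]
-0.12 548 [-0.013 -0.068] [0.022 0.068]
-0.11 383 [-0.003 -0.067] [0.022 0.067]
-0.1 313 [-0.014 -0.065] [0.021 0.065]
-0.09 298 [-0.017 -0.064] [0.021 0.065]
-0.08 214 [-0.012 -0.064] [0.019 0.063]
-0.07 227 [-0.01  -0.061] [0.016 0.062]
-0.06 104 [-0.011 -0.054] [0.017 0.051]
-0.05 99 [-0.009 -0.044] [0.014 0.044]
-0.04 101 [-0.01  -0.043] [0.014 0.044]
-0.03 81 [-0.01  -0.043] [0.014 0.043]
-0.02 15 [-0.009 -0.036] [0.012 0.037]
bot far side x 0.029 111
mid far side x 0.0289 126
top far side x 0.0289 133
lid z 0.0598 681
top 0.06377525182823483 [0.446  0.1226 0.2047] [ 1.5000e+02 -3.0000e-02  1.0089e+02] [-0.3  0.3  0.4]
-0.12 135 [-0.018  0.017] [0.021 0.071]
-0.11 78 [-0.018  0.012] [0.021 0.07 ]
-0.1 78 [-0.015  0.019] [0.018 0.069]
-0.09 93 [-0.015  0.024] [0.018 0.068]
-0.08 45 [-0.012  0.043] [0.013 0.067]
-0.07 20 [-0.012  0.04 ] [0.013 0.066]
-0.04 11 [-0.009 -0.03 ] [0.008 0.048]
-0.03 17 [-0.008  0.039] [0.011 0.048]
-0.02 2 [-0.008 -0.033] [0.011 0.04 ]
bot far side x 0.031 307
mid far side x 0.0311 406
top far side x 0.0311 450
lid z 0.0599 978
top tin [ 0.4807  0.1328  0.147  11.2024] [0.4799 0.1316 0.1466]
```

The tins are unmoved. The real fingertips sit about 34 mm back along the tool axis (z≈-18 mm at 64 mm opening), with no lateral offset. I'll allow for that from here on.

```bash
python3 - <<'E'
from h import *
rows(S+.01*n_,RS,4)
E
```

```text
n 4 twist/row [-0.0, 0.001, -0.001] ang 0.3071767358612148
offset [[0.06, 0.03, 2.44], [0.06, 0.03, 2.44], [0.06, 0.03, 2.44], [0.06, 0.03, 2.44]]
```

Call:
{"fn": "move_arm", "kwargs": {"offset": [[0,0,1],[0.06,0.03,2],[0.06,0.03,2.2],[0.06,0.03,2.2],[0.06,0.03,2.2]], "twist": [[0,0,0],[0,0.001,-0.001],[0,0.001,-0.001],[0,0.001,-0.001],[0,0.001,-0.001]], "grip": [1,1,1,1,1]}}

```text
time: 6.15
ee_pos: [0.4939, 0.1345, 0.1208]
tcp_rot: [150.0, -0.1, 101.2]
wrist_force: [-0.0, -0.3, -0.6]
opening: 0.0854
grasp_force: 0.0
```

Call:
{"fn": "move_arm", "kwargs": {"offset": [[0,0,0],[0,0,0],[0,0,0],[0,0,0],[0,0,0]], "twist": [[0,0,0],[0,0,0],[0,0,0],[0,0,0],[0,0,0]], "grip": [0.8,0.72,0.6,0.6,0.6], "force": 40}}

```text
time: 6.65
ee_pos: [0.4938, 0.1345, 0.124]
tcp_rot: [149.9, -0.1, 101.2]
wrist_force: [0.6, -0.3, -1.5]
opening: 0.0594
grasp_force: 44.7
```

```bash
python3 - <<'E'
from h import *
o=bot.get_obs(); print(RS.inv().apply(o["ee_pos"]-(S+.01*n_)).round(4),o["opening"],o["grasp_force"],o["wrist_force"].round(1),o["q"].round(1))
E
```

```text
[ 0.0002  0.001  -0.0033] 0.05944775551960728 44.660627245903015 [ 0.6 -0.3 -1.5] [ 16.8 -32.9 -37.8  55.   -2.7  94.9]
```

Call:
{"fn": "move_arm", "kwargs": {"offset": [[0,0,-1],[0,0,-2],[0,0,-2],[0,0,-2],[0,0,-2]], "twist": [[0,0,0],[0,0,0],[0,0,0],[0,0,0],[0,0,0]], "grip": [0.6,0.6,0.6,0.6,0.6]}}

```text
time: 7.15
ee_pos: [0.4488, 0.1254, 0.203]
tcp_rot: [149.9, -0.1, 101.2]
wrist_force: [0.7, 0.2, -1.7]
opening: 0.0592
grasp_force: 46.4
```

```bash
python3 - <<'E'
from h import *
o=bot.get_obs(); print(o["opening"],o["grasp_force"],o["wrist_force"].round(1))
t=BC-.065*by; t[2]=.12
rows(t,tool(90+YB,0),15)
E
```

```text
0.05918934390421618 46.4071923494339 [ 0.7  0.2 -1.7]
n 15 twist/row [0.031, 0.021, -0.079] ang 75.01007586035429
offset [[-2.61, 0.18, 0.73], [-2.63, -0.01, 0.68], [-2.64, -0.2, 0.62], [-2.63, -0.39, 0.58], [-2.6, -0.58, 0.54], [-2.56, -0.76, 0.5], [-2.5, -0.95, 0.48], [-2.43, -1.13, 0.46], [-2.34, -1.3, 0.44], [-2.24, -1.47, 0.44], [-2.13, -1.63, 0.44], [-2.0, -1.78, 0.45], [-1.87, -1.92, 0.46], [-1.72, -2.05, 0.49], [-1.57, -2.16, 0.52]]
```

Call:
{"fn": "move_arm", "kwargs": {"offset": [[-2.6,0.18,0.7],[-2.63,0,0.68],[-2.64,-0.2,0.62],[-2.63,-0.4,0.58],[-2.6,-0.58,0.54]], "twist": [[0.031,0.021,-0.079],[0.031,0.021,-0.079],[0.031,0.021,-0.079],[0.031,0.021,-0.079],[0.031,0.021,-0.079]], "grip": [0.6,0.6,0.6,0.6,0.6]}}

```text
time: 7.65
ee_pos: [0.5004, 0.0014, 0.175]
tcp_rot: [159.7, 4.2, 124.4]
wrist_force: [1.1, -0.5, -1.9]
opening: 0.0592
grasp_force: 46.5
```

Call:
{"fn": "move_arm", "kwargs": {"offset": [[-2.56,-0.76,0.5],[-2.5,-0.95,0.48],[-2.43,-1.13,0.46],[-2.34,-1.3,0.44],[-2.24,-1.47,0.44]], "twist": [[0.031,0.021,-0.079],[0.031,0.021,-0.079],[0.031,0.021,-0.079],[0.031,0.021,-0.079],[0.031,0.021,-0.079]], "grip": [0.6,0.6,0.6,0.6,0.6]}}

```text
time: 8.15
ee_pos: [0.5515, -0.1215, 0.1472]
tcp_rot: [170.5, 4.2, 147.9]
wrist_force: [-0.5, 0.2, -2.5]
opening: 0.0589
grasp_force: 46.4
```

Call:
{"fn": "move_arm", "kwargs": {"offset": [[-2.13,-1.63,0.44],[-2.0,-1.78,0.45],[-1.87,-1.92,0.46],[-1.72,-2.05,0.49],[-1.57,-2.16,0.52]], "twist": [[0.031,0.021,-0.079],[0.031,0.021,-0.079],[0.031,0.021,-0.079],[0.031,0.021,-0.079],[0.031,0.021,-0.079]], "grip": [0.6,0.6,0.6,0.6,0.6]}}

```text
time: 8.65
ee_pos: [0.6025, -0.2444, 0.1196]
tcp_rot: [-179.6, -0.1, 170.9]
wrist_force: [1.0, 0.2, -1.7]
opening: 0.0593
grasp_force: 46.4
```

```bash
cat >> h.py <<'E'
def tinpts(c,zmin,p,o,name):
    col=p["color"].reshape(-1,3).astype(int); sat=col.max(1)-col.min(1)
    r=R.from_euler('xyz',o["tcp_rot"],degrees=True); t=r.inv().apply(c-o["ee_pos"])
    return t,sat,col
E
python3 - <<'E'
from h import *
ims=[]
for n in ["side","top"]:
    p=viewer.camera(n); o=bot.get_obs(); C=cloud(p).reshape(-1,3); t,sat,col=tinpts(C,0,p,o,n)
    if n=="side":print(o["ee_pos"].round(4),o["tcp_rot"].round(2),o["opening"],o["q"].round(1))
    # held tin: points in tool frame, exclude dark (fingers)
    m=(abs(t[:,0])<.09)&(abs(t[:,1])<.032)&(t[:,2]>-.09)&(t[:,2]<.02)&(col.max(1)>70)&(sat<40)&(C[:,2]>.06)
    q=t[m]; print(n,m.sum(),np.percentile(q,[1,50,99],axis=0).round(3))
    P=C[m]; x,f=fitbox(P,[*(o["ee_pos"]+[0,0,.027]),YB+0+ -0],np.array([.065,.03,.02]),tilt=R.identity())
    print("fit",x.round(4),np.median(f).round(4))
    b=T30.inv().apply(R.from_euler('z',-YS,degrees=True).apply(C-S)); k=(sat<35)&(abs(b[:,0])<.025)&(abs(b[:,1])<.055)&(abs(b[:,2])<.09)
    print("stack lid z",np.median(b[k][:,2]).round(4),k.sum())
    ims.append(p["color"][...,::-1])
cv2.imwrite("pics/b1.png",np.hstack([ims[0][100:340,200:500],ims[1][100:340,200:500]]))
E
```

```text
[ 0.6034 -0.2469  0.1174] [-179.49   -0.24  171.12] 0.059296084018111934 [-22.   18.4  14.2  85.9  -0.5 -13.1]
side 527 [[-0.06  -0.021 -0.05 ]
 [ 0.031  0.025 -0.043]
 [ 0.068  0.032 -0.011]]
fit [ 0.6021 -0.2458  0.146  -8.798 ] 0.0007
stack lid z 0.0198 711
top 1169 [[-0.065 -0.027 -0.051]
 [ 0.027  0.01  -0.046]
 [ 0.065  0.031 -0.015]]
fit [ 0.6037 -0.2461  0.145  -8.035 ] 0.001
stack lid z 0.0199 1057
```

View pics/b1.png

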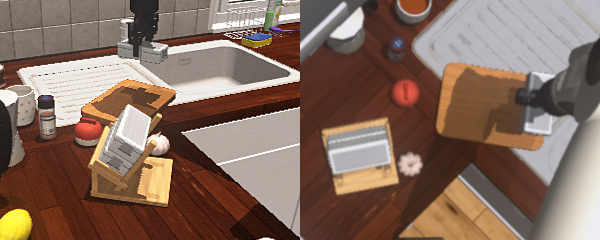

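The top tin is held level over the board's far half, at (540,105) in the right panel, with its fitted centre 28 mm above the reported TCP. The two remaining tins are unmoved. I'll lower it.

Call:
{"fn": "move_arm", "kwargs": {"offset": [[0,0,2.5],[0,0,3],[0,0,2.5],[0,0,1.5],[0,0,0.6]], "twist": [[-0.009,0,0],[0,0.004,0],[0,0,0],[0,0,0],[0,0,0]], "grip": [0.6,0.6,0.6,0.6,0.6]}}

```text
time: 9.25
ee_pos: [0.601, -0.2424, 0.0171]
tcp_rot: [179.7, -0.4, 170.7]
wrist_force: [0.9, -0.1, -1.1]
opening: 0.0597
grasp_force: 46.6
```

Call:
{"fn": "move_arm", "kwargs": {"offset": [[0,0,0],[0,0,0.15],[0,0,0]], "twist": [[0,0,0],[0,0,0],[0,0,0]], "grip": [0.6,0.6,0.6]}}

```text
time: 9.55
ee_pos: [0.6023, -0.2432, 0.0178]
tcp_rot: [179.8, -0.2, 170.7]
wrist_force: [0.5, 0.3, -1.1]
opening: 0.0597
grasp_force: 46.6
```

Call:
{"fn": "move_arm", "kwargs": {"offset": [[0,0,0.2],[0,0,0]], "twist": [[0,0,0],[0,0,0]], "grip": [0.6,0.6]}}

```text
time: 9.75
ee_pos: [0.6018, -0.2431, 0.0147]
tcp_rot: [179.8, -0.3, 170.7]
wrist_force: [-0.3, -0.0, -1.7]
opening: 0.0598
grasp_force: 46.6
```

Call:
{"fn": "move_arm", "kwargs": {"offset": [[0,0,0.15],[0,0,0]], "twist": [[0,0,0],[0,0,0]], "grip": [0.6,0.6]}}

```text
time: 9.95
ee_pos: [0.6018, -0.2431, 0.0144]
tcp_rot: [179.8, -0.3, 170.7]
wrist_force: [-4.3, 2.9, 7.3]
opening: 0.0596
grasp_force: 47.5
```

Call:
{"fn": "move_arm", "kwargs": {"offset": [[0,0,0],[0,0,0],[0,0,0],[0,0,-2],[0,0,-3]], "twist": [[0,0,0],[0,0,0],[0,0,0],[0,0,0],[0,0,0]], "grip": [0.8,1,1,1,1]}}

```text
time: 10.45
ee_pos: [0.6006, -0.2427, 0.0613]
tcp_rot: [179.7, -0.6, 170.7]
wrist_force: [-0.1, -1.2, 0.7]
opening: 0.0852
grasp_force: 0.0
```

Call:
{"fn": "move_arm", "kwargs": {"offset": [[0,0,-3],[0,0,-3]], "twist": [[0,0,0],[0,0,0]], "grip": [1,1]}}

```text
time: 10.65
ee_pos: [0.602, -0.2435, 0.124]
tcp_rot: [179.8, -0.3, 170.7]
wrist_force: [0.5, -0.1, 0.2]
opening: 0.0854
grasp_force: 0.0
```

```bash
python3 - <<'E'
from h import *
rows(S+.1*n_,RS,16)
E
```

```text
n 16 twist/row [-0.029, -0.02, 0.074] ang 74.96554674862438
offset [[1.31, 2.13, -0.45], [1.46, 2.04, -0.42], [1.59, 1.94, -0.39], [1.72, 1.82, -0.37], [1.85, 1.7, -0.36], [1.96, 1.57, -0.35], [2.07, 1.43, -0.35], [2.16, 1.29, -0.35], [2.24, 1.13, -0.36], [2.31, 0.98, -0.38], [2.37, 0.82, -0.4], [2.42, 0.65, -0.43], [2.45, 0.48, -0.46], [2.47, 0.31, -0.5], [2.48, 0.15, -0.54], [2.47, -0.02, -0.59]]
```

Call:
{"fn": "move_arm", "kwargs": {"offset": [[1.31,2.13,-0.6],[1.46,2.04,-0.6],[1.6,1.94,-0.5],[1.72,1.82,-0.4],[1.85,1.7,-0.36]], "twist": [[-0.029,-0.02,0.074],[-0.029,-0.02,0.074],[-0.029,-0.02,0.074],[-0.029,-0.02,0.074],[-0.029,-0.02,0.074]], "grip": [1,1,1,1,1]}}

```text
time: 11.15
ee_pos: [0.5543, -0.1274, 0.1512]
tcp_rot: [170.6, 3.7, 148.9]
wrist_force: [0.8, -0.7, -0.2]
opening: 0.0854
grasp_force: 0.0
```

Call:
{"fn": "move_arm", "kwargs": {"offset": [[1.96,1.57,-0.35],[2.07,1.43,-0.35],[2.16,1.29,-0.35],[2.24,1.13,-0.36],[2.31,0.98,-0.38]], "twist": [[-0.029,-0.02,0.074],[-0.029,-0.02,0.074],[-0.029,-0.02,0.074],[-0.029,-0.02,0.074],[-0.029,-0.02,0.074]], "grip": [1,1,1,1,1]}}

```text
time: 11.65
ee_pos: [0.5069, -0.0122, 0.175]
tcp_rot: [160.7, 4.0, 126.9]
wrist_force: [-0.5, 0.1, 0.9]
opening: 0.0855
grasp_force: 0.0
```

Call:
{"fn": "move_arm", "kwargs": {"offset": [[2.37,0.82,-0.4],[2.42,0.65,-0.43],[2.45,0.48,-0.46],[2.47,0.31,-0.5],[2.48,0.15,-0.54]], "twist": [[-0.029,-0.02,0.074],[-0.029,-0.02,0.074],[-0.029,-0.02,0.074],[-0.029,-0.02,0.074],[-0.029,-0.02,0.074]], "grip": [1,1,1,1,1]}}

```text
time: 12.15
ee_pos: [0.4595, 0.103, 0.1992]
tcp_rot: [151.4, 0.6, 105.2]
wrist_force: [0.0, 0.1, -0.1]
opening: 0.0854
grasp_force: 0.0
```

Call:
{"fn": "move_arm", "kwargs": {"offset": [[2.47,0,-0.59],[0,0,0]], "twist": [[-0.029,-0.02,0.074],[0,0,0]], "grip": [1,1]}}

```text
time: 12.35
ee_pos: [0.4494, 0.1281, 0.2046]
tcp_rot: [149.7, -0.5, 101.3]
wrist_force: [0.7, -0.9, -0.2]
opening: 0.0853
grasp_force: 0.0
```

```bash
python3 - <<'E'
from h import *
o=bot.get_obs(); print(o["ee_pos"].round(4),o["tcp_rot"].round(2))
rows(S+.01*n_,RS,4)
p=viewer.camera("top"); C=cloud(p).reshape(-1,3);t,sat,col=tinpts(C,0,p,o,"")
b=T30.inv().apply(R.from_euler('z',-YS,degrees=True).apply(C-S))
k=(sat<35)&(abs(b[:,0])<.05)&(abs(b[:,1])<.08)&(abs(b[:,2]-.005)<.025)
x,f=fitbox(C[k],[*S,YS],np.array([.03,.065,.02])); print("mid",x.round(4),S,np.median(f),k.sum())
d=C-BC; k=(sat<35)&(C[:,2]>.05)&(C[:,2]<.08)&(abs(d[:,0])<.1)&(abs(d[:,1])<.14)
x,f=fitbox(C[k],[.602,-.243,.041,YB],np.array([.065,.03,.02]),tilt=R.identity()); print("top tin on board",x.round(4),np.median(f),k.sum())
E
```

```text
[0.4494 0.1281 0.2046] [149.69  -0.52 101.28]
n 4 twist/row [0.001, -0.002, -0.001] ang 0.6102739389648698
offset [[-0.08, -0.08, 2.39], [-0.08, -0.07, 2.39], [-0.07, -0.07, 2.39], [-0.07, -0.07, 2.39]]
mid [ 0.5003  0.1366  0.1124 11.139 ] [0.4995 0.1355 0.112 ] 0.0009558640982809639 1872
top tin on board [ 0.6022 -0.2425  0.0418 -9.7383] 0.001330652388773227 1467
```

Call:
{"fn": "move_arm", "kwargs": {"offset": [[-0.1,-0.1,3],[-0.1,-0.1,3],[-0.1,-0.1,3],[0,0,2.4],[0,0,2]], "twist": [[0.001,-0.002,-0.001],[0.001,-0.002,-0.001],[0.001,-0.002,-0.001],[0,0,0],[0,0,0]], "grip": [1,1,1,1,1]}}

```text
time: 12.9
ee_pos: [0.5148, 0.1344, 0.0842]
tcp_rot: [150.1, -0.0, 101.2]
wrist_force: [0.2, 0.6, 0.8]
opening: 0.0857
grasp_force: 0.0
```

```bash
python3 - <<'E'
from h import *
p=viewer.camera("side");o=bot.get_obs(); print(RS.inv().apply(o["ee_pos"]-(S-.03*n_)).round(4),o["tcp_rot"].round(2),o["wrist_force"].round(1))
E
```

```text
[-0.0041 -0.003   0.0039] [1.5033e+02 1.0000e-02 1.0115e+02] [-3.2 -0.8 -3.6]
```

Call:
{"fn": "move_arm", "kwargs": {"offset": [[0.3,0.2,-0.3],[0,0,0]], "twist": [[0,0,0],[0,0,0]], "grip": [1,1]}}

```text
time: 13.15
ee_pos: [0.5146, 0.1384, 0.0914]
tcp_rot: [150.0, -0.0, 101.2]
wrist_force: [0.2, 0.5, 0.7]
opening: 0.0851
grasp_force: 0.0
```

```bash
python3 - <<'E'
from h import *
p=viewer.camera("side");o=bot.get_obs(); print(RS.inv().apply(o["ee_pos"]-(S-.03*n_)).round(4),o["tcp_rot"].round(2),o["wrist_force"].round(1))
cv2.imwrite("pics/m1.png",cv2.resize(p["color"][150:310,270:430,::-1],None,fx=3.5,fy=3.5,interpolation=cv2.INTER_CUBIC))
E
```

```text
[ 0.      0.0032 -0.0047] [ 1.4990e+02 -5.0000e-02  1.0117e+02] [0.4 0.  0.5]
```

View pics/m1.png

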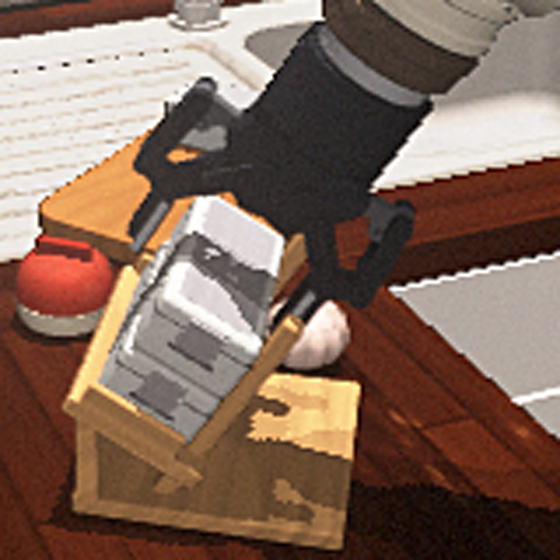

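The fingers straddle the middle tin at (150,225) and (305,300), between the uprights and clear of them. I'll trim the position and close.

Call:
{"fn": "move_arm", "kwargs": {"offset": [[0,-0.3,0.2],[0,0,0],[0,0,0]], "twist": [[0,0,0],[0,0,0],[0,0,0]], "grip": [0.9,0.8,0.74]}}

```text
time: 13.5
ee_pos: [0.5124, 0.1383, 0.0869]
tcp_rot: [150.0, -0.0, 101.2]
wrist_force: [0.6, 0.2, -0.0]
opening: 0.0634
grasp_force: 0.0
```

Call:
{"fn": "move_arm", "kwargs": {"offset": [[0,0,0],[0,0,0],[0,0,0],[0,0,0]], "twist": [[0,0,0],[0,0,0],[0,0,0],[0,0,0]], "grip": [0.7,0.6,0.6,0.6], "force": 40}}

```text
time: 13.9
ee_pos: [0.5129, 0.1384, 0.0877]
tcp_rot: [149.9, -0.1, 101.2]
wrist_force: [-4.4, -0.2, 6.1]
opening: 0.06
grasp_force: 43.7
```

```bash
python3 - <<'E'
from h import *
o=bot.get_obs(); print(RS.inv().apply(o["ee_pos"]-(S-.03*n_)).round(4),o["tcp_rot"].round(2),o["wrist_force"].round(1))
E
```

```text
[ 0.0002 -0.0002 -0.0021] [ 1.4992e+02 -5.0000e-02  1.0117e+02] [-4.4 -0.2  6.1]
```

Call:
{"fn": "move_arm", "kwargs": {"offset": [[0,0,-0.5],[0,0,-1.5],[0,0,-2],[0,0,-2.5],[0,0,-2.5]], "twist": [[0,0,0],[0,0,0],[0,0,0],[0,0,0],[0,0,0]], "grip": [0.6,0.6,0.6,0.6,0.6]}}

```text
time: 14.4
ee_pos: [0.4675, 0.1293, 0.1648]
tcp_rot: [150.1, -0.0, 101.2]
wrist_force: [-0.2, 0.4, -2.2]
opening: 0.0595
grasp_force: 49.7
```

Call:
{"fn": "move_arm", "kwargs": {"offset": [[0,0,-3]], "twist": [[0,0,0]], "grip": [0.6]}}

```text
time: 14.5
ee_pos: [0.4525, 0.1263, 0.1901]
tcp_rot: [150.2, -0.0, 101.2]
wrist_force: [0.9, 1.2, -2.2]
opening: 0.0591
grasp_force: 49.7
```

```bash
cat >> h.py <<'E'
def bottom():
    for n in ["side","top"]:
        p=viewer.camera(n);o=bot.get_obs();C=cloud(p).reshape(-1,3);t,sat,col=tinpts(C,0,p,o,"")
        b=T30.inv().apply(R.from_euler('z',-YS,degrees=True).apply(C-S))
        k=(sat<35)&(abs(b[:,0])<.05)&(abs(b[:,1])<.08)&(b[:,2]>-.058)&(b[:,2]<-.01)
        x,f=fitbox(C[k],[*(S-.04*n_),YS],np.array([.03,.065,.02])); print(n,"bottom",x.round(4),(S-.04*n_).round(4),np.median(f),k.sum())
E
python3 - <<'E'
from h import *
bottom()
o=bot.get_obs(); print(o["opening"],o["wrist_force"].round(1))
t=BC+.065*by; t[2]=.13
rows(t,tool(90+YB,0),12)
E
```

```text
side bottom [ 0.5182  0.1391  0.0764 11.0938] [0.5191 0.1394 0.0774] 0.0005373089283146372 1487
top bottom [ 0.5198  0.1403  0.0776 10.9481] [0.5191 0.1394 0.0774] 0.0010993511168412747 1756
0.05947047258943028 [ 1.  -0.5 -1.6]
n 12 twist/row [0.038, 0.027, -0.099] ang 75.0739449731722
offset [[-2.25, 0.59, 0.96], [-2.32, 0.39, 0.88], [-2.38, 0.2, 0.81], [-2.4, -0.01, 0.74], [-2.41, -0.22, 0.68], [-2.4, -0.43, 0.63], [-2.36, -0.65, 0.59], [-2.3, -0.85, 0.55], [-2.22, -1.06, 0.53], [-2.12, -1.25, 0.52], [-2.0, -1.43, 0.51], [-1.87, -1.61, 0.52]]
```

The middle tin is out and the bottom tin is unmoved. I'll carry it to the near half of the board.

Call:
{"fn": "move_arm", "kwargs": {"offset": [[-2.25,0.6,0.96],[-2.32,0.4,0.88],[-2.38,0.2,0.8],[-2.4,0,0.74],[-2.41,-0.22,0.68]], "twist": [[0.038,0.027,-0.099],[0.038,0.027,-0.099],[0.038,0.027,-0.099],[0.038,0.027,-0.099],[0.038,0.027,-0.099]], "grip": [0.6,0.6,0.6,0.6,0.6]}}

```text
time: 15.1
ee_pos: [0.5245, 0.0248, 0.1618]
tcp_rot: [162.4, 4.4, 130.4]
wrist_force: [-0.4, 0.4, -1.5]
opening: 0.059
grasp_force: 49.7
```

Call:
{"fn": "move_arm", "kwargs": {"offset": [[-2.4,-0.43,0.63],[-2.36,-0.65,0.6],[-2.3,-0.85,0.55],[-2.22,-1.06,0.53],[-2.12,-1.25,0.52]], "twist": [[0.038,0.027,-0.099],[0.038,0.027,-0.099],[0.038,0.027,-0.099],[0.038,0.027,-0.099],[0.038,0.027,-0.099]], "grip": [0.6,0.6,0.6,0.6,0.6]}}

```text
time: 15.6
ee_pos: [0.5952, -0.0756, 0.134]
tcp_rot: [175.3, 2.2, 159.8]
wrist_force: [-0.4, -0.1, -1.1]
opening: 0.0595
grasp_force: 49.7
```

Call:
{"fn": "move_arm", "kwargs": {"offset": [[-2.0,-1.43,0.51],[-1.87,-1.6,0.52],[0,0,0],[0,0,0]], "twist": [[0.038,0.027,-0.099],[0.038,0.027,-0.099],[0,0,0],[0,0,0]], "grip": [0.6,0.6,0.6,0.6]}}

```text
time: 16.0
ee_pos: [0.6229, -0.1145, 0.123]
tcp_rot: [179.7, -0.4, 170.9]
wrist_force: [-1.0, 0.2, -2.5]
opening: 0.0593
grasp_force: 49.6
```

```bash
python3 - <<'E'
from h import *
for n in ["side","top"]:
    p=viewer.camera(n); o=bot.get_obs(); C=cloud(p).reshape(-1,3); t,sat,col=tinpts(C,0,p,o,n)
    m=(abs(t[:,0])<.09)&(abs(t[:,1])<.032)&(t[:,2]>-.09)&(t[:,2]<.02)&(col.max(1)>70)&(sat<40)&(C[:,2]>.08)
    x,f=fitbox(C[m],[*(o["ee_pos"]+[0,0,.027]),YB],np.array([.065,.03,.02]),tilt=R.identity())
    print(o["ee_pos"].round(4),o["tcp_rot"].round(2),"fit",x.round(4),np.median(f).round(4),m.sum())
t=BC+.065*by; t[2]=.014
rows(t,tool(90+YB,0),5)
E
```

```text
[ 0.6227 -0.1142  0.124 ] [179.73  -0.35 170.91] fit [ 0.6232 -0.1148  0.1501 -8.8959] 0.0008 888
[ 0.6227 -0.1141  0.1248] [179.74  -0.28 170.94] fit [ 0.6239 -0.1141  0.1522 -9.4787] 0.0011 954
n 5 twist/row [0.001, -0.001, 0.001] ang 0.45526422178474824
offset [[-0.01, -0.03, 2.22], [-0.01, -0.03, 2.22], [-0.01, -0.03, 2.22], [-0.0, -0.03, 2.22], [-0.0, -0.02, 2.22]]
```

Call:
{"fn": "move_arm", "kwargs": {"offset": [[0,0,2.5],[0,0,3],[0,0,3],[0,0,1.5],[0,0,0.6]], "twist": [[0.005,-0.005,0],[0,0,0],[0,0,0],[0,0,0],[0,0,0]], "grip": [0.6,0.6,0.6,0.6,0.6]}}

```text
time: 16.6
ee_pos: [0.622, -0.114, 0.0183]
tcp_rot: [-180.0, -0.1, 171.0]
wrist_force: [-1.2, 0.4, -2.4]
opening: 0.0594
grasp_force: 49.6
```

Call:
{"fn": "move_arm", "kwargs": {"offset": [[0,0,0],[0,0,0.2],[0,0,0]], "twist": [[0,0,0],[0,0,0],[0,0,0]], "grip": [0.6,0.6,0.6]}}

```text
time: 16.9
ee_pos: [0.6238, -0.1146, 0.0186]
tcp_rot: [-179.9, 0.1, 171.0]
wrist_force: [-0.2, 0.0, -1.2]
opening: 0.0593
grasp_force: 49.6
```

Call:
{"fn": "move_arm", "kwargs": {"offset": [[0,0,0.3],[0,0,0]], "twist": [[0,0,0],[0,0,0]], "grip": [0.6,0.6]}}

```text
time: 17.1
ee_pos: [0.6232, -0.1146, 0.0143]
tcp_rot: [-179.9, 0.0, 171.0]
wrist_force: [0.2, -0.2, -2.6]
opening: 0.0596
grasp_force: 49.7
```

Call:
{"fn": "move_arm", "kwargs": {"offset": [[0,0,0.1],[0,0,0]], "twist": [[0,0,0],[0,0,0]], "grip": [0.6,0.6]}}

```text
time: 17.3
ee_pos: [0.6233, -0.1146, 0.0139]
tcp_rot: [-179.9, 0.1, 171.0]
wrist_force: [-1.7, 1.1, 4.0]
opening: 0.0593
grasp_force: 50.1
```

Call:
{"fn": "move_arm", "kwargs": {"offset": [[0,0,0],[0,0,0],[0,0,0],[0,0,-2],[0,0,-3]], "twist": [[0,0,0],[0,0,0],[0,0,0],[0,0,0],[0,0,0]], "grip": [0.8,1,1,1,1]}}

```text
time: 17.8
ee_pos: [0.6218, -0.1142, 0.0617]
tcp_rot: [-179.9, -0.2, 171.0]
wrist_force: [0.1, -0.2, 0.8]
opening: 0.0857
grasp_force: 0.0
```

Call:
{"fn": "move_arm", "kwargs": {"offset": [[0,0,-3],[0,0,-2],[0,-4,0],[0,-4,0],[0,-3,0]], "twist": [[0,0,0],[0,0,0],[0,0,0],[0,0,0],[0,0,0]], "grip": [1,1,1,1,1]}}

```text
time: 18.3
ee_pos: [0.6056, -0.2248, 0.1136]
tcp_rot: [-179.9, 0.1, 171.0]
wrist_force: [-0.4, 0.9, 0.5]
opening: 0.0855
grasp_force: 0.0
```

Call:
{"fn": "move_arm", "kwargs": {"offset": [[0,-2,0],[0,0,0]], "twist": [[0,0,0],[0,0,0]], "grip": [1,1]}}

```text
time: 18.5
ee_pos: [0.6021, -0.2453, 0.1131]
tcp_rot: [-179.9, 0.0, 170.8]
wrist_force: [-0.7, 1.7, 0.8]
opening: 0.0854
grasp_force: 0.0
```

```bash
python3 - <<'E'
from h import *
p=viewer.camera("top");q=viewer.camera("side");o=bot.get_obs(); print(o["ee_pos"].round(4),o["tcp_rot"].round(2))
C=np.vstack([cloud(x).reshape(-1,3) for x in(q,p)]); col=np.vstack([x["color"].reshape(-1,3) for x in(q,p)]).astype(int); sat=col.max(1)-col.min(1)
for nm,c0 in [("mid",BC+.065*by),("top",BC-.065*by)]:
    d=R.from_euler('z',-YB,degrees=True).apply(C-c0); k=(sat<35)&(C[:,2]>.028)&(C[:,2]<.07)&(abs(d[:,0])<.08)&(abs(d[:,1])<.045)
    x,f=fitbox(C[k],[c0[0],c0[1],.041,YB],np.array([.065,.03,.02]),tilt=R.identity()); print(nm,x.round(4),np.median(f).round(4),k.sum())
rows([.602,-.2427,.0145],tool(90-9.5,0),5)
E
```

```text
[ 0.6027 -0.2429  0.1132] [-1.7996e+02  2.0000e-02  1.7095e+02]
mid [ 0.6234 -0.1142  0.0415 -9.0316] 0.0011 2582
top [ 0.6017 -0.2429  0.0413 -9.4851] 0.0011 1974
n 5 twist/row [-0.0, 0.0, 0.002] ang 0.4517992929836987
offset [[0.01, 0.0, 1.97], [0.01, 0.0, 1.97], [0.01, 0.0, 1.97], [0.01, 0.0, 1.97], [0.01, 0.0, 1.97]]
```

Call:
{"fn": "move_arm", "kwargs": {"offset": [[0,0,2.5],[0,0,2.7],[0,0,2.5],[0,0,1.5],[0,0,0.5]], "twist": [[0,0,0.004],[0,0,0.004],[0,0,0],[0,0,0],[0,0,0]], "grip": [1,1,1,1,1]}}

```text
time: 19.1
ee_pos: [0.6022, -0.2416, 0.0147]
tcp_rot: [-180.0, -0.1, 170.6]
wrist_force: [-0.2, -0.1, 0.3]
opening: 0.0852
grasp_force: 0.0
```

Call:
{"fn": "move_arm", "kwargs": {"offset": [[0,0,0],[0,0,0],[0,0,0],[0,0,0],[0,0,0]], "twist": [[0,0,0],[0,0,0],[0,0,0],[0,0,0],[0,0,0]], "grip": [0.85,0.75,0.7,0.6,0.6], "force": 40}}

```text
time: 19.6
ee_pos: [0.6037, -0.2432, 0.0182]
tcp_rot: [-179.9, 0.2, 170.5]
wrist_force: [0.1, 1.3, 5.7]
opening: 0.0595
grasp_force: 45.1
```

Call:
{"fn": "move_arm", "kwargs": {"offset": [[0,0,0],[0,0,-1.5],[0,0,-3],[0,0,-3],[0,0,-3]], "twist": [[0,0,0],[0,0,0],[0,0,0],[0,0,0],[0,0,0]], "grip": [0.6,0.6,0.6,0.6,0.6]}}

```text
time: 20.1
ee_pos: [0.6025, -0.2428, 0.1235]
tcp_rot: [-179.9, 0.0, 170.5]
wrist_force: [0.8, -0.1, -2.8]
opening: 0.0594
grasp_force: 44.1
```

```bash
python3 - <<'E'
from h import *
o=bot.get_obs();print(o["tcp_rot"],o["opening"])
rows(S+.08*n_,RS,15)
E
```

```text
[-1.79939667e+02  4.33177531e-02  1.70534293e+02] 0.05944314867257935
n 15 twist/row [-0.031, -0.021, 0.079] ang 74.80486159715237
offset [[1.34, 2.28, -0.39], [1.51, 2.18, -0.35], [1.67, 2.06, -0.32], [1.82, 1.94, -0.29], [1.96, 1.8, -0.28], [2.09, 1.64, -0.27], [2.21, 1.48, -0.26], [2.31, 1.31, -0.27], [2.4, 1.14, -0.28], [2.48, 0.95, -0.3], [2.54, 0.76, -0.33], [2.59, 0.57, -0.36], [2.62, 0.38, -0.4], [2.63, 0.19, -0.45], [2.63, -0.01, -0.5]]
```

Call:
{"fn": "move_arm", "kwargs": {"offset": [[1.34,2.28,-0.5],[1.51,2.18,-0.5],[1.67,2.06,-0.5],[1.82,1.94,-0.4],[1.96,1.8,-0.3]], "twist": [[-0.031,-0.021,0.079],[-0.031,-0.021,0.079],[-0.031,-0.021,0.079],[-0.031,-0.021,0.079],[-0.031,-0.021,0.079]], "grip": [0.6,0.6,0.6,0.6,0.6]}}

```text
time: 20.6
ee_pos: [0.5547, -0.1187, 0.1478]
tcp_rot: [170.1, 4.2, 147.3]
wrist_force: [0.6, -0.4, -2.2]
opening: 0.0594
grasp_force: 44.1
```

Call:
{"fn": "move_arm", "kwargs": {"offset": [[2.09,1.64,-0.4],[2.21,1.48,-0.4],[2.31,1.31,-0.3],[2.4,1.14,-0.3],[2.48,0.95,-0.3]], "twist": [[-0.031,-0.021,0.079],[-0.031,-0.021,0.079],[-0.031,-0.021,0.079],[-0.031,-0.021,0.079],[-0.031,-0.021,0.079]], "grip": [0.6,0.6,0.6,0.6,0.6]}}

```text
time: 21.1
ee_pos: [0.5067, 0.0042, 0.1704]
tcp_rot: [159.4, 4.0, 123.8]
wrist_force: [-0.3, -0.2, -1.0]
opening: 0.0593
grasp_force: 44.1
```

Call:
{"fn": "move_arm", "kwargs": {"offset": [[2.54,0.76,-0.33],[2.59,0.57,-0.36],[2.62,0.38,-0.4],[2.63,0.19,-0.45],[2.63,0,-0.5]], "twist": [[-0.031,-0.021,0.079],[-0.031,-0.021,0.079],[-0.031,-0.021,0.079],[-0.031,-0.021,0.079],[-0.031,-0.021,0.079]], "grip": [0.6,0.6,0.6,0.6,0.6]}}

```text
time: 21.6
ee_pos: [0.4594, 0.1276, 0.1903]
tcp_rot: [149.6, -0.4, 100.8]
wrist_force: [0.4, 0.1, -2.3]
opening: 0.0593
grasp_force: 44.2
```

Call:
{"fn": "move_arm", "kwargs": {"offset": [[0,0,0],[0,0,0]], "twist": [[0,0,0],[0,0,0]], "grip": [0.6,0.6]}}

```text
time: 21.8
ee_pos: [0.4597, 0.1278, 0.1899]
tcp_rot: [149.7, -0.3, 101.2]
wrist_force: [-0.2, -0.4, -1.9]
opening: 0.0596
grasp_force: 44.2
```

```bash
cat >> h.py <<'E'
def held():
    for n in ["side","top"]:
        p=viewer.camera(n); o=bot.get_obs(); C=cloud(p).reshape(-1,3); t,sat,col=tinpts(C,0,p,o,n)
        m=(abs(t[:,0])<.09)&(abs(t[:,1])<.032)&(t[:,2]>-.06)&(t[:,2]<.0)&(col.max(1)>70)&(sat<40)
        x,f=fitbox(C[m],[*(o["ee_pos"]+n_*.025),YS],np.array([.03,.065,.02]))
        r=RS.inv()
        print(o["ee_pos"].round(4),o["tcp_rot"].round(2),"fit",x.round(4),np.median(f).round(4),m.sum(),"held-S in tool",r.apply(x[:3]-S).round(4),"tcp-S",r.apply(o["ee_pos"]-S).round(4))
E
python3 - <<'E'
from h import *
held(); bottom(); rows(S+.02*n_,RS,3)
E
```

```text
[0.4601 0.1271 0.1896] [149.7   -0.25 101.13] fit [ 0.4475  0.1265  0.2097 11.7257] 0.0005 1580 held-S in tool [ 0.0013  0.0031 -0.111 ] tcp-S [-0.0006  0.0039 -0.0874]
[0.4603 0.1266 0.1893] [149.73  -0.25 101.05] fit [ 0.4488  0.1273  0.2104 11.5044] 0.0008 1696 held-S in tool [ 0.0018  0.0047 -0.1109] tcp-S [-0.0011  0.0039 -0.0871]
side bottom [ 0.5182  0.139   0.0764 11.0861] [0.5191 0.1394 0.0774] 0.0005956729433069761 1486
top bottom [ 0.5197  0.1404  0.0775 10.6959] [0.5191 0.1394 0.0774] 0.0010988279290270048 1754
n 3 twist/row [0.001, -0.001, -0.002] ang 0.42676150524943723
offset [[0.05, -0.14, 2.22], [0.05, -0.13, 2.22], [0.05, -0.13, 2.22]]
```

Call:
{"fn": "move_arm", "kwargs": {"offset": [[-0.15,-0.2,2],[0,-0.1,2.5],[0,0,2.5],[0,0,2],[0,0,1]], "twist": [[0.004,-0.002,0.008],[0,0,0],[0,0,0],[0,0,0],[0,0,0]], "grip": [0.6,0.6,0.6,0.6,0.6]}}

```text
time: 22.5
ee_pos: [0.5076, 0.134, 0.0992]
tcp_rot: [150.1, -0.4, 100.5]
wrist_force: [0.2, 1.0, -1.9]
opening: 0.0595
grasp_force: 44.2
```

Call:
{"fn": "move_arm", "kwargs": {"offset": [[0,0,0.2],[0,0,0]], "twist": [[0,0,0],[0,0,0]], "grip": [0.6,0.6]}}

```text
time: 22.7
ee_pos: [0.508, 0.1348, 0.0991]
tcp_rot: [150.0, -0.4, 100.5]
wrist_force: [-0.5, 0.4, -0.9]
opening: 0.0594
grasp_force: 44.2
```

```bash
python3 - <<'E'
from h import *
held(); print(bot.get_obs()["wrist_force"].round(1))
E
```

```text
[0.508  0.1349 0.0996] [149.96  -0.42 100.55] fit [ 0.4961  0.1336  0.119  11.203 ] 0.0006 1520 held-S in tool [-0.0012  0.0003 -0.0079] tcp-S [-0.0022  0.001   0.0148]
[0.5081 0.1351 0.0999] [149.93  -0.42 100.56] fit [ 0.497   0.1354  0.1203 10.9855] 0.0009 1393 held-S in tool [ 0.0004  0.002  -0.0084] tcp-S [-0.0021  0.0012  0.0146]
[ 0.2 -0.  -2.2]
```

Call:
{"fn": "move_arm", "kwargs": {"offset": [[0.05,-0.05,0.4],[0,0,0.2],[0,0,0]], "twist": [[0,-0.003,0],[0,0,0],[0,0,0]], "grip": [0.6,0.6,0.6]}}

```text
time: 23.1
ee_pos: [0.5104, 0.1364, 0.0936]
tcp_rot: [150.0, -0.3, 100.5]
wrist_force: [0.3, -0.1, -2.4]
opening: 0.0594
grasp_force: 44.2
```

Call:
{"fn": "move_arm", "kwargs": {"offset": [[0,0,0.15],[0,0,0]], "twist": [[0,0,0],[0,0,0]], "grip": [0.6,0.6]}}

```text
time: 23.3
ee_pos: [0.5112, 0.1364, 0.0923]
tcp_rot: [150.0, -0.3, 100.5]
wrist_force: [0.3, 0.4, -1.7]
opening: 0.0591
grasp_force: 44.2
```

Call:
{"fn": "move_arm", "kwargs": {"offset": [[0,0,0.1],[0,0,0]], "twist": [[0,0,0],[0,0,0]], "grip": [0.6,0.6]}}

```text
time: 23.5
ee_pos: [0.5117, 0.1365, 0.0919]
tcp_rot: [150.0, -0.3, 100.5]
wrist_force: [-4.8, -1.9, 2.2]
opening: 0.0595
grasp_force: 44.9
```

Call:
{"fn": "move_arm", "kwargs": {"offset": [[0,-0.05,0.1],[0,0,0]], "twist": [[0,0,0],[0,0,0]], "grip": [0.6,0.6]}}

```text
time: 23.7
ee_pos: [0.5117, 0.1365, 0.0919]
tcp_rot: [149.9, -0.3, 100.5]
wrist_force: [-14.4, -4.1, 12.7]
opening: 0.0595
grasp_force: 46.5
```

```bash
python3 - <<'E'
from h import *
held(); print(bot.get_obs()["wrist_force"].round(1))
E
```

```text
[0.5117 0.1365 0.0919] [149.91  -0.27 100.49] fit [ 0.4994  0.1354  0.1115 10.6825] 0.0006 1596 held-S in tool [-0.     -0.0004  0.0003] tcp-S [-0.0014  0.0005  0.0235]
[0.5117 0.1365 0.0918] [149.91  -0.27 100.49] fit [ 0.5006  0.1368  0.1124 10.6944] 0.0009 1427 held-S in tool [0.0011 0.0014 0.0003] tcp-S [-0.0014  0.0004  0.0235]
[-13.6  -4.2  12.8]
```

Seated: the fit matches where the middle tin was, and there is contact force. I'll relieve the press, release and back off.

Call:
{"fn": "move_arm", "kwargs": {"offset": [[0,0,-0.15],[0,0,0],[0,0,0],[0,0,0],[0,0,0]], "twist": [[0,0,0],[0,0,0],[0,0,0],[0,0,0],[0,0,0]], "grip": [0.6,0.72,0.8,0.9,1]}}

```text
time: 24.3
ee_pos: [0.5112, 0.1364, 0.0917]
tcp_rot: [149.9, -0.3, 100.5]
wrist_force: [0.1, 0.5, 0.6]
opening: 0.0855
grasp_force: 0.0
```

Call:
{"fn": "move_arm", "kwargs": {"offset": [[0,0,0],[0,0,-1.5],[0,0,-2.5],[0,0,-3],[0,0,-3]], "twist": [[0,0,0],[0,0,0],[0,0,0],[0,0,0],[0,0,0]], "grip": [1,1,1,1,1]}}

```text
time: 24.8
ee_pos: [0.4612, 0.1267, 0.179]
tcp_rot: [150.0, -0.3, 100.5]
wrist_force: [0.8, 0.3, -0.1]
opening: 0.0855
grasp_force: 0.0
```

Call:
{"fn": "move_arm", "kwargs": {"offset": [[0,0,-3],[0,0,-2],[0,0,0]], "twist": [[0,0,0],[0,0,0],[0,0,0]], "grip": [1,1,1]}}

```text
time: 25.1
ee_pos: [0.4377, 0.1223, 0.225]
tcp_rot: [149.7, -0.3, 100.5]
wrist_force: [-0.2, -0.6, -0.6]
opening: 0.0853
grasp_force: 0.0
```

```bash
python3 - <<'E'
from h import *
ims=[]
for n in ["side","top"]:
    p=viewer.camera(n);o=bot.get_obs();C=cloud(p).reshape(-1,3);t,sat,col=tinpts(C,0,p,o,"")
    b=T30.inv().apply(R.from_euler('z',-YS,degrees=True).apply(C-S))
    for nm,c in [("upper",0),("bottom",-.04)]:
        k=(sat<35)&(abs(b[:,0])<.05)&(abs(b[:,1])<.08)&(abs(b[:,2]-c-.004*(nm=="upper"))<(.022 if c==0 else .017))
        x,f=fitbox(C[k],[*(S+c*n_),YS],np.array([.03,.065,.02])); print(n,nm,x.round(4),"err tool",RS.inv().apply(x[:3]-S-c*n_).round(4),np.median(f).round(4),k.sum())
    ims.append(p["color"][...,::-1])
print(o["time"],o["ee_pos"])
cv2.imwrite("pics/e1.png",np.hstack([ims[0][100:400,150:500],ims[1][100:400,130:480]]))
E
```

```text
side upper [ 0.4986  0.1353  0.111  11.1554] err tool [-0.0001 -0.0013  0.0004] 0.0005 1604
side bottom [ 0.52    0.1397  0.0736 11.1065] err tool [ 0.0001 -0.0011  0.0037] 0.0006 513
top upper [ 0.5002  0.1368  0.1124 11.291 ] err tool [0.0012 0.001  0.0002] 0.001 1947
top bottom [ 0.5218  0.14    0.0744 10.4541] err tool [0.     0.0009 0.004 ] 0.0008 361
25.2 [0.43758836 0.12220244 0.22131557]
```

View pics/e1.png

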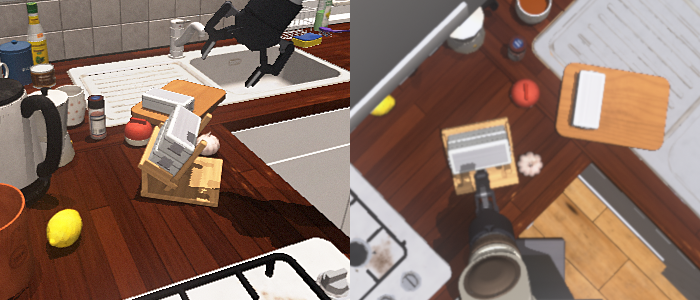

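The two tins are square in the stand at (178,138) in the left panel. The middle tin lies flat on the board at (588,100) in the right panel. The timer, garlic, jar and lemon haven't moved, and the arm is clear, so I'm handing in.

```bash
python3 -c "
from workcell import bot
print(bot.job_done())"
```

```text
the job is handed in; nothing more can be done
None
```

I handed the job in at about 25 s: the middle tin is flat and lid up on the board, and the top tin is back squarely on the bottom tin, with nothing else moved; one early grasp closed short and pressed the top lid with about 44 N, but no tin shifted.

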